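# Put the jars and boxes away in the bypass-door chest

## Robot

A 6-joint arm with a two-finger parallel gripper is mounted at the origin on the work surface. World frame = base frame: x ahead of the robot, y to its left, z up, the work surface at z = 0. Lengths are in mm, angles in degrees, forces in N, time in s.
With the tool pointing down it reaches from about 350 to 850 mm from the base axis. Payload 8.1 kg.
Tool frame: the origin (TCP) lies at the very end of the fingers, on their centre line; the grasp point (between the pads) lies r.tcp_to_grasp behind it (r.tcp_to_grasp is the distance from the TCP to the grasp point, in mm); z points along the fingers, y is the line along which they close (so a half turn about z gives the same grasp; the last joint's range is limited). The gripper opens to 85 mm and grips with 20 to 120 N. Pads are 22 mm wide; open, the fingers measure 114 mm over their backs; the gripper's body (76 mm by 85 mm) begins 54 mm behind the grasp point. The pads swing forward as they close: fully open they stand 13 mm farther back than shut.
Start: joints at [-80.753, 7.471, 85.268, -0, 87.261, -4.893], TCP at [146.602, -581.819, 231.292] pointing down, gripper open.
Joint ranges: [-169.43, 169.43], [-51.17, 129.36], [1.28, 143.12], [-76.62, 256.62], [0, 156.53], [-152.29, 152.29]. Speed limits (degrees/s): [136.94, 136.94, 159.86, 180, 180, 180].

## Interface

Orientations are given as [roll, pitch, yaw] about the fixed x, y, z axes, in that order (R = Rz(yaw) Ry(pitch) Rx(roll)).
In Python, from bench import r gives the robot as it stands.
- The arm moves only by the shell command python3 -m handwheel 'ROWS' [OPENING] [FORCE]. ROWS is JSON, a list of rows, each a list of 4 numbers: the shift along the tool's x, y, z in m, then the turn about the tool's z in degrees. A call has 1 to 10 rows; each row shifts and turns the commanded pose from where the row before left it, along the tool's axes as they then stand; what a row does not reach is not made up. A row lasts 1/10 s, in which the tool goes at most 50 mm and 8.59 degrees, less where a joint would pass 70% of its speed; a pose out of reach is approached as far as the arm can. A call is refused whole if a number of a shift passes 0.05 or a number of a turn 8.59, either way. A call with a gripper value outside its range is refused whole. OPENING is the finger opening in m, from 0 to 0.0854, set as the call begins (- or left out, the last holds). The fingers move at their own pace and stop on an object; FORCE is the grip in N (left out, the last holds). Time passes only in rows, so rows that do not move let the fingers close. It gives the time, the measured TCP pose, the force, the opening and the grip force at its end, in the units of the state.
- r.sense(): the state, without advancing time (a new reading comes with each control period).
- r.snapshot(name): name is "side" or "top" or "wrist"; returns the picture (420x560x3 uint8, red, green, blue); there is no depth.
- r.camera_params(name): a dict with "fx", "fy", "cx", "cy" (pixels), "D" ([k1, k2, p1, p2, k3] as OpenCV has them; the pictures are not rectified), "R" (3x3) and "t" (3): a world point X has camera coordinates R X + t; the wrist camera has in their place "mount" (4x4, takes a point from camera to tool coordinates, whose origin is the TCP and whose axes are the flange's). Camera axes: x right, y down, z forward; pixel columns grow to the right and rows downward; lengths in mm; the calibration is good to about 2 mm. A picture is of the moment at which its call begins: read the wrist's pose just before it. camera_params takes no time and is no camera call.
- r.hand_in(): hands the job in; it is judged then, once.
The state is a dict: "time": time; "joint_pos": joint angles; "qd": joint speeds; "joint_efforts": joint torques, N m; "tool_pos": TCP position; "tcp_rot": TCP orientation; "ft_force": force on the tool from outside, world axes, zero at the start; "wrist_torque": the same for the moment, N m; "finger_gap": finger opening in mm; "grip_force": force on a finger pad.
Only numpy, scipy, OpenCV 4.12 (cv2) and the standard library are available. Lean on these libraries where they do the work, as an engineer would, in place of code of your own. Each camera call takes 0.05 s, during which the arm holds its last target. There are 200 camera calls.

## Task

Clear the turntable into the white reagent chest: stand every round jar upright on the floor of the chest's left bay and every rectangular box upright on the floor of its right bay (left and right as seen from the robot), sliding each bypass door across or behind its neighbour to get at its bay. Leave both doors fully shut at the end, and do not disturb the beaker, the timer or the open aluminium tray on the bench.

Things in the scene. Friction and masses are not known exactly. Their poses are not given: they have to be found in the camera images.
- chest_floor (a point): middle of the inner floor of the fixed white chest, 6 mm above the bench; x points to the chest's back (away from the robot), y to its left end, z up. Outside 260 (x) by 420 (y) mm, rim 108 mm above the bench; inner faces at x = +-118 mm, y = +-200 mm. An 8 mm partition at y = 0, 82 mm tall, parts the left bay (y > 0) from the right bay (y < 0)
- left_bay (a point): middle of the left bay's opening, on the inner floor, 122 mm left of the chest's middle, axes as the chest's. Two flat doors run over the chest on a double track, the left one on the upper track, the right one 10 mm lower. With its door fully open, a bay is open from 45 to 200 mm from the chest's middle, over its whole depth
- right_bay (a point): the same for the right bay: on the inner floor, 122 mm right of the chest's middle
- left_door (a joint): travel of the left door in m: 0 = fully home at the chest's left end (shut), 0.155 = slid fully across in front of (over) its neighbour. Grows towards the chest's right (-y of the chest). It stays where it is left; 1 to 3 N slides it. It may start up to 40 mm ajar. Panel 210 mm wide, 230 deep, 6 thick, its top 106 mm above the bench
- left_door_handle (a point): grip point on the left door's handle fin, which moves with the door: upright black bar, 12 mm thick along the sliding direction (chest's y), 60 mm long across it, top 155 mm above the bench; the point is 16 mm below the top. 185 mm left of the chest's middle when shut, 30 mm when fully open. Fingertips 113 mm or more above the bench clear rim and doors
- right_door (a joint): travel of the right door in m: 0 = fully home at the chest's right end (shut), 0.155 = slid fully behind (under) its neighbour. Grows towards the chest's left (+y of the chest). It stays where it is left; 1 to 3 N slides it. It may start up to 40 mm ajar. Panel 210 mm wide, 230 deep, 6 thick, its top 96 mm above the bench
- right_door_handle (a point): grip point on the right door's handle fin, which moves with the door: upright black bar, 12 mm thick along the sliding direction (chest's y), 60 mm long across it, top 155 mm above the bench; the point is 16 mm below the top. 185 mm right of the chest's middle when shut, 30 mm when fully open. Fingertips 113 mm or more above the bench clear rim and doors
- turntable_top (a point): centre of the top of a fixed-base turntable, a dark steel disc 290 mm across, 22 mm above the bench, which spins freely about the vertical when anything on it is pushed sideways. At the start all jars and boxes stand on it, their centres about 85 mm from its axis
- jar1_mid (a point): one of up to three upright wide-mouth jars, a plain round cylinder 60 mm across and 68 mm tall with a grey lid, weight low down (absent: None). The point is its centre, half-way up, 34 mm above its underside; z is its upright axis
- jar2_mid (a point): one of up to three upright wide-mouth jars, a plain round cylinder 60 mm across and 68 mm tall with a grey lid, weight low down (absent: None). The point is its centre, half-way up, 34 mm above its underside; z is its upright axis
- jar3_mid (a point): one of up to three upright wide-mouth jars, a plain round cylinder 60 mm across and 68 mm tall with a grey lid, weight low down (absent: None). The point is its centre, half-way up, 34 mm above its underside; z is its upright axis
- box1_mid (a point): one of up to two upright rectangular white plastic boxes, 80 mm long (its x), 56 mm wide (its y), 62 mm tall, with a grey seam (absent: None). The point is its centre, 31 mm above its underside; z is up
- box2_mid (a point): one of up to two upright rectangular white plastic boxes, 80 mm long (its x), 56 mm wide (its y), 62 mm tall, with a grey seam (absent: None). The point is its centre, 31 mm above its underside; z is up
- beaker: bystander: clear cup 70 mm across, 90 mm tall, standing on the bench; origin under its centre
- timer: bystander: flat white bench timer 60 x 75 x 30 mm; origin under its centre
- pipe_tray: bystander: open aluminium tray 160 x 90 x 45 mm; origin under its centre

How it is judged (in metres and radians):
On the way, in this order (a step that is already met when the one before it is completed fails the run):
1. a door has been slid well across its neighbour (more than 100 mm) (value of joint any of left_door, right_door above 0.1 m), for 0.1 s.
2. every jar stands in the left bay and every box in the right bay (x of jar1_mid in the frame of chest_floor between -0.118 and 0.118 m and y of jar1_mid in the frame of chest_floor between 0.02 and 0.2 m and z of jar1_mid in the frame of chest_floor between 0.022 and 0.046 m and angle between each of jar1_mid, jar2_mid, jar3_mid, box1_mid, box2_mid's own z axis and vertical below 0.2 rad and x of jar2_mid in the frame of chest_floor between -0.118 and 0.118 m and y of jar2_mid in the frame of chest_floor between 0.02 and 0.2 m and z of jar2_mid in the frame of chest_floor between 0.022 and 0.046 m and x of jar3_mid in the frame of chest_floor between -0.118 and 0.118 m and y of jar3_mid in the frame of chest_floor between 0.02 and 0.2 m and z of jar3_mid in the frame of chest_floor between 0.022 and 0.046 m and x of box1_mid in the frame of chest_floor between -0.118 and 0.118 m and y of box1_mid in the frame of chest_floor between -0.2 and -0.02 m and z of box1_mid in the frame of chest_floor between 0.019 and 0.043 m and x of box2_mid in the frame of chest_floor between -0.118 and 0.118 m and y of box2_mid in the frame of chest_floor between -0.2 and -0.02 m and z of box2_mid in the frame of chest_floor between 0.019 and 0.043 m), for 0.2 s.
At the end, for the whole second after the job is handed in: every jar present stands upright (within 0.2 rad) on the floor of the left bay, every box present upright on the floor of the right bay (centre within the bay, height within 12 mm), and both doors are shut to within 8 mm (all of step 2 and value of joint each of left_door, right_door below 0.008 m); the robot touches nothing.
It fails at once if the beaker is moved more than 40 mm (distance of beaker from where it was at the start of the episode above 0.04 m).
It fails at once if the timer is moved more than 40 mm (distance of timer from where it was at the start of the episode above 0.04 m).
It fails at once if the pipe_tray is moved more than 40 mm (distance of pipe_tray from where it was at the start of the episode above 0.04 m).
Of jar1, jar2, jar3 only 2 to 3 are there at a start; the rules pass over those that are not, and their reading is None.
Of box1, box2 only 1 to 2 are there at a start; the rules pass over those that are not, and their reading is None.
At some moment in a run one of jar1, jar2, jar3, box1, box2 may be knocked a few centimetres aside while the robot is not near it.
It also fails if it takes over 210 s, if anything falls off the work surface, if the arm or the gripper's body presses on something with over 40 N, if the wrist force passes 120 N, or if a joint passes its speed limit or range.

## Working session

There is one attempt and no reset: what is moved stays moved. The work goes in short steps, Python scripts to look and compute and a shell command to move; the robot and the scene stay as the last step left them, time stands still between calls to the robot, and variables do not carry over. Pictures are saved under pics/ and viewed, at most 14 in all, crops included, and the job is handed in when it is done.

```bash
mkdir -p pics; ls; python3 - <<'E'
from bench import r
import cv2,numpy as np
print(r.sense(), r.tcp_to_grasp)
for n in("top","side","wrist"):
    p=r.camera_params(n); print(n,{k:np.round(np.array(v),3).tolist() for k,v in p.items()})
    cv2.imwrite(f"pics/{n}0.png",cv2.cvtColor(r.snapshot(n),cv2.COLOR_RGB2BGR))
E
```

```text
pics
{'time': 0.0, 'joint_pos': array([-8.07522674e+01,  7.51663685e+00,  8.53309976e+01, -5.81529291e-04,
        8.72615550e+01, -4.89235258e+00]), 'qd': array([-0.01269277, -0.07707311,  0.08478199, -0.02783325, -0.10753112,
        0.04449928]), 'joint_efforts': array([-1.85049699e-03, -5.69397640e+01, -5.00557995e+01, -3.54219583e-04,
        1.43354145e-02, -2.59149647e-05]), 'tool_pos': array([ 146.5101944 , -581.25464603,  230.21203284]), 'tcp_rot': array([-1.79891159e+02, -8.73340570e-03,  1.41401052e+01]), 'ft_force': array([-0.61499095, -0.87369824, -0.03235596]), 'wrist_torque': array([-0.01217769, -0.027911  ,  0.04985646]), 'grip_force': 0.0, 'finger_gap': 85.40364522460557} 18.700000000000003
top {'fx': 470.665, 'fy': 470.665, 'cx': 277.49, 'cy': 212.376, 'D': [-0.064, 0.0, 0.0, 0.0, 0.0], 'R': [[-0.01, -1.0, -0.003], [-0.982, 0.011, -0.189], [0.189, 0.001, -0.982]], 't': [121.69, 596.457, 1175.733]}
side {'fx': 429.039, 'fy': 429.039, 'cx': 282.805, 'cy': 213.094, 'D': [-0.008, 0.0, 0.0, 0.0, 0.0], 'R': [[-0.798, -0.603, 0.024], [-0.35, 0.431, -0.831], [0.491, -0.671, -0.555]], 't': [534.348, 248.288, 990.184]}
wrist {'fx': 326.161, 'fy': 326.161, 'cx': 281.188, 'cy': 210.709, 'D': [0.001, 0.0, 0.0, 0.0, 0.0], 'mount': [[-0.001, -0.964, -0.267, 66.579], [1.0, -0.001, -0.0, -0.045], [-0.0, -0.267, 0.964, -142.504], [0.0, 0.0, 0.0, 1.0]]}
```

View pics/top0.png

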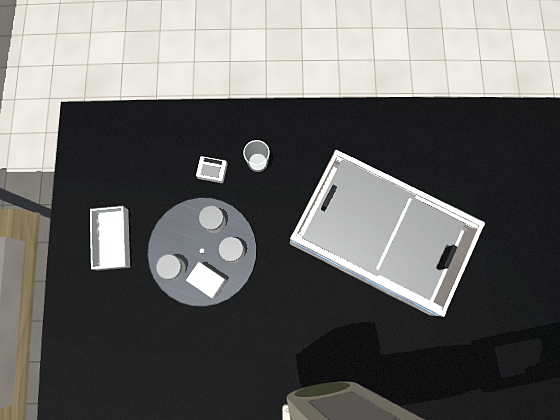

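View pics/side0.png

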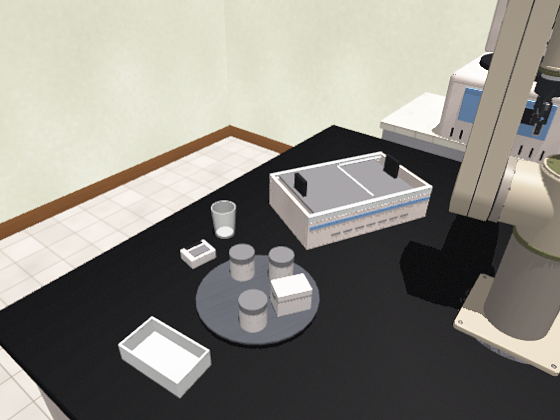

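The top view shows three jars at about (211,217), (232,248) and (169,266), and a box at (206,279). The chest rim corners are near (336,152), (484,222), (442,316) and (291,241). The right door is ajar, and the arm is clear of everything.

```bash
cat > h.py <<'E'
from bench import r
import cv2,numpy as np
def ray(n,uv,pose=None):
    p=r.camera_params(n);K=np.array([[p['fx'],0,p['cx']],[0,p['fy'],p['cy']],[0,0,1]])
    q=cv2.undistortPoints(np.array(uv,float).reshape(-1,1,2),K,np.array(p['D'],float)).reshape(-1,2)
    d=np.c_[q,np.ones(len(q))]
    if n!='wrist':
        R=np.array(p['R']);return -R.T@np.array(p['t']),d@R
    from scipy.spatial.transform import Rotation as Ro
    T=np.eye(4);T[:3,:3]=Ro.from_euler('xyz',pose[1],degrees=True).as_matrix();T[:3,3]=pose[0]
    T=T@np.array(p['mount']);return T[:3,3],d@T[:3,:3].T
def plane(n,uv,z,pose=None):
    c,d=ray(n,uv,pose);return (c+d*((z-c[2])/d[:,2])[:,None])[:,:2]
def proj(n,X):
    p=r.camera_params(n);K=np.array([[p['fx'],0,p['cx']],[0,p['fy'],p['cy']],[0,0,1]])
    return cv2.projectPoints(np.array(X,float).reshape(-1,1,3),cv2.Rodrigues(np.array(p['R']))[0],np.array(p['t'],float),K,np.array(p['D'],float))[0].reshape(-1,2)
def pic(n): return cv2.cvtColor(r.snapshot(n),cv2.COLOR_RGB2BGR)
E
python3 - <<'E'
from h import *
im=cv2.imread('pics/top0.png')
a=cv2.resize(im[135:330,280:500],None,fx=3,fy=3,interpolation=cv2.INTER_CUBIC)
b=cv2.resize(im[195:310,145:260],None,fx=4,fy=4,interpolation=cv2.INTER_CUBIC)
cv2.imwrite('pics/c1.png',a);cv2.imwrite('pics/c2.png',b)
c=plane('top',[(336,152),(484,222),(442,316),(291,241)],108);print(c,np.linalg.norm(c-np.roll(c,1,0),axis=1))
print('tt',plane('top',[(202,251)],22),'jars',plane('top',[(211,217),(232,248),(169,266)],90),'box',plane('top',[(206,279)],84))
print('bys',plane('top',[(257,155),(211,168),(109,237)],20))
E
```

```text
[[ 744.70158078  -37.04609551]
 [ 557.47619784 -406.43020426]
 [ 327.07100727 -281.89210991]
 [ 515.23738505   82.58398497]] [258.77629968 414.12312639 261.90893223 410.1821662 ]
tt [[502.00846671 317.2857232 ]] jars [[581.20135124 284.86152484]
 [501.38765636 230.67989557]
 [457.49469386 388.57292891]] box [[424.78627519 295.8924572 ]]
bys [[767.15056529 170.47585197]
 [731.33977856 297.36501127]
 [542.09845054 570.71875831]]
```

View pics/c1.png

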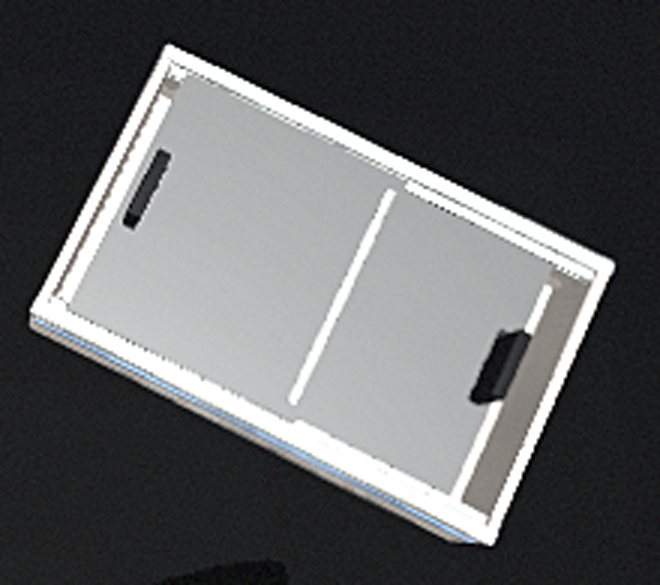

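View pics/c2.png

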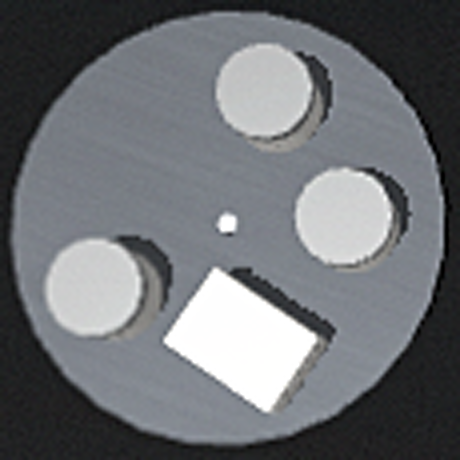

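The crops give these full-image corners. Chest rim: (336.3,150), (484,223.3), (444,316.3), (290.7,240). Lids: (211,217.8), (231,249), (168.5,266.8). The left door looks shut and the right door is about 30 mm ajar.

```bash
cat >> h.py <<'E'
def objs(im=None,z=22,show=True):
    """lids (circles) and box tops on turntable from top view"""
    im=pic('top') if im is None else im
    g=im[...,:3].min(2)
    out=[]
    tt=proj('top',[[502,317,22]])[0]
    m=np.zeros_like(g);cv2.circle(m,tuple(int(v) for v in tt),53,255,-1)
    w=cv2.inRange(g,185,255)&m
    w=cv2.morphologyEx(w,cv2.MORPH_OPEN,np.ones((3,3),np.uint8))
    for c in cv2.findContours(w,cv2.RETR_EXTERNAL,cv2.CHAIN_APPROX_NONE)[0]:
        a=cv2.contourArea(c)
        if a<150: continue
        (u,v),(ww,hh),_=cv2.minAreaRect(c)
        mean=g[cv2.drawContours(np.zeros_like(g),[c],-1,255,-1)>0].mean()
        jar=mean<235
        P=plane('top',c.reshape(-1,2),z+(68 if jar else 62)).astype(np.float32)
        (cx,cy),(w1,h1),an=cv2.minAreaRect(P)
        if w1<h1: an+=90
        out.append((('jar' if jar else 'box'),cx,cy,w1,h1,an,mean,(u,v)))
        if show: print(out[-1][0],np.round(out[-1][1:7],1),np.round((u,v),1))
    return out
E
python3 - <<'E'
from h import *
objs(cv2.imread('pics/top0.png'))
c=plane('top',[(336.3,150.5),(484,223.),(444,316),(290.7,240)],108);print(c,np.linalg.norm(c-np.roll(c,1,0),axis=1))
m=c.mean(0);y=(c[0]+c[3]-c[1]-c[2]);print(m,np.degrees(np.arctan2(-y[0],y[1])))
y=c[0]-c[1];print(np.degrees(np.arctan2(-y[0],y[1])));x=c[0]-c[3];print(np.degrees(np.arctan2(x[1],x[0])));x=c[1]-c[2];print(np.degrees(np.arctan2(x[1],x[0])))
# handles tops z=155: approx px
print(plane('top',[(280+154/3,135+178/3),(280+143/3,135+203/3),(280+512/3,135+345/3),(280+495/3,135+378/3)],155))
E
```

```text
box [423.6 299.4  80.   56.6  56.3 252.6] [204.6 279.6]
jar [457.6 391.1  55.9  55.   89.6 206.4] [168. 266.]
jar [499.  234.6  58.1  55.5  89.5 209.7] [230.5 249. ]
jar [581.3 287.4  57.2  56.2   0.7 195.7] [210. 217.]
[[ 748.74098587  -37.96593636]
 [ 554.91530182 -406.19217916]
 [ 326.97056365 -286.82727596]
 [ 517.74408398   83.28972501]] [260.88791482 416.12373362 257.30678922 416.39059844]
[ 537.09273383 -161.92391662] -27.514775779906522
-27.761269701867054
-27.696028692674663
-27.639126449617507
[[ 622.02470463  -15.80104373]
 [ 601.44778457   -6.25574456]
 [ 482.8019888  -297.65422117]
 [ 456.75235369 -281.95864019]]
```

```bash
cat >> h.py <<'E'
C0=np.array([537.,-162.]);YAW=-27.6
a=np.radians(YAW);EX=np.array([np.cos(a),np.sin(a)]);EY=np.array([-np.sin(a),np.cos(a)])
def cw(x,y): return C0+x*EX+y*EY
def wc(p): p=np.asarray(p)[...,:2]-C0; return np.stack([p@EX,p@EY],-1)
def go(xy,z,yaw):
    s=r.sense();p=s['tool_pos'];y0=s['tcp_rot'][2]
    b=np.radians(yaw);d=np.array(xy)-p[:2]
    dx=d@[np.cos(b),np.sin(b)];dy=d@[np.sin(b),-np.cos(b)]
    j1=np.degrees(np.arctan2(xy[1],xy[0]))
    print('turn',round((y0-yaw+180)%360-180,1),'then shift mm',np.round([dx,dy,p[2]-z],1),'| j6 at end',round((j1+90-yaw+180)%360-180),'pos',np.round(p,1),'yaw',round(y0,1),'rp',np.round(s['tcp_rot'][:2],1),'t',round(s['time'],1),'gap',round(s['finger_gap'],1))
E
python3 - <<'E'
from h import *
go(cw(0,-144),200,YAW)
E
```

```text
turn 41.7 then shift mm [ 151.7 -408.6   30.5] | j6 at end 86 pos [ 146.5 -581.4  230.5] yaw 14.1 rp [-179.9   -0. ] t 0.1 gap 84.9
```

```bash
python3 -m handwheel '[[0,0,0,8.3],[0,0,0,8.3],[0,0,0,8.4],[0,0,0,8.4],[0,0,0,8.3]]' 0.06 25
python3 -m handwheel '[[0.015,-0.041,0.003,0],[0.015,-0.041,0.003,0],[0.015,-0.041,0.003,0],[0.015,-0.041,0.003,0],[0.015,-0.041,0.003,0],[0.015,-0.041,0.003,0],[0.015,-0.041,0.003,0],[0.015,-0.041,0.003,0],[0.016,-0.04,0.003,0],[0.016,-0.04,0.003,0]]'
python3 -m handwheel '[[0,0,0,0],[0,0,0,0]]'
python3 - <<'E'
from h import *
go(cw(0,-144),200,YAW)
s=r.sense();cv2.imwrite('pics/w1.png',pic('wrist'));print(s['tool_pos'],s['tcp_rot'])
E
```

```text
time: 0.65
tool_pos: [146.6, -581.6, 230.8]
tcp_rot: [-180.0, 0.0, -27.9]
ft_force: [0.2, -0.6, -0.3]
finger_gap: 60.2
grip_force: 0.0
time: 1.65
tool_pos: [471.1, -288.9, 201.0]
tcp_rot: [180.0, 0.0, -27.6]
ft_force: [0.8, 0.0, 0.2]
finger_gap: 60.0
grip_force: 0.0
time: 1.85
tool_pos: [470.4, -289.5, 200.8]
tcp_rot: [180.0, 0.1, -27.4]
ft_force: [-0.7, 0.3, -0.5]
finger_gap: 60.0
grip_force: 0.0
turn 0.2 then shift mm [-0.1  0.2  0.8] | j6 at end 86 pos [ 470.4 -289.5  200.8] yaw -27.4 rp [1.8e+02 1.0e-01] t 1.9 gap 60.0
[ 470.44142209 -289.47470471  200.76963632] [ 1.79991573e+02  6.30142253e-02 -2.74138764e+01]
```

View pics/w1.png

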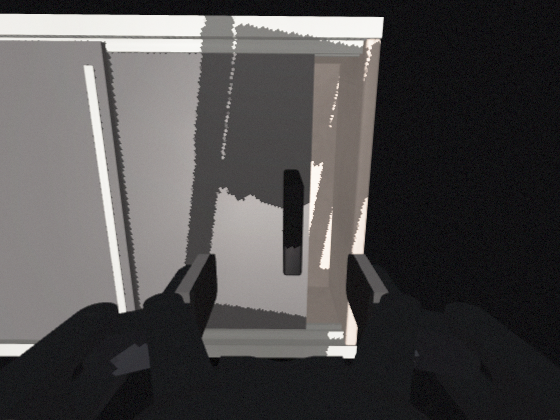

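```bash
python3 - <<'E'
from h import *
po=([470.44,-289.47,200.77],[180,0.06,-27.41])
for z in(155,96): print(z,wc(plane('wrist',[(293,274),(293,246),(301,274),(284,274),(301,180),(293,170),(307,328),(312,55)],z,po)).round(1))
print(wc(plane('wrist',[(381,40),(383,17),(355,357),(382,30)],108,po)).round(1))
E
```

```text
155 [[ -26.8 -151.9]
 [  -7.8 -151.7]
 [ -26.8 -157. ]
 [ -26.8 -146.2]
 [  33.4 -155.8]
 [  39.2 -151.1]
 [ -66.2 -161.7]
 [ 100.2 -160.4]]
96 [[ -56.2 -154.3]
 [ -31.3 -154. ]
 [ -56.2 -161. ]
 [ -56.2 -146.8]
 [  22.8 -159.5]
 [  30.5 -153.3]
 [-108.  -167.2]
 [ 110.6 -165.5]]
[[ 117.6 -209.3]
 [ 131.  -209.4]
 [-127.9 -207.7]
 [ 123.5 -209.4]]
```

The wrist view shows the right fin top at about (293,274), which puts it at chest y ≈ -152, so the door is 33 mm ajar. The end wall and rim match the chest fit to about 1.5 mm.

```bash
python3 -m handwheel '[[0,0.008,0.01,0],[0,0,0.035,0],[0,0,0.035,0],[0,0,0,0],[0,0,0,0]]'
python3 -m handwheel '[[0,0,0,0],[0,0,0,0],[0,0,0,0],[0,0,0,0],[0,0,0,0],[0,0,0,0]]' 0 25
python3 -m handwheel '[[0,0.005,0,0],[0,0.01,0,0],[0,0.01,0,0],[0,0.01,0,0],[0,0,0,0],[0,0,0,0]]'
python3 - <<'E'
from h import *
print(wc(r.sense()['tool_pos']))
E
```

```text
time: 2.4
tool_pos: [465.0, -298.2, 120.8]
tcp_rot: [-180.0, 0.1, -27.7]
ft_force: [0.2, -0.1, 1.5]
finger_gap: 59.9
grip_force: 0.0
time: 3.0
tool_pos: [467.3, -298.1, 123.0]
tcp_rot: [180.0, -0.1, -27.6]
ft_force: [-0.4, 0.6, 5.9]
finger_gap: 11.7
grip_force: 27.6
time: 3.6
tool_pos: [453.1, -324.9, 122.9]
tcp_rot: [-179.6, -0.1, -27.5]
ft_force: [8.7, 22.6, 11.6]
finger_gap: 11.5
grip_force: 30.3
[   1.14549609 -183.18496566]
```

```bash
python3 -m handwheel '[[0,-0.002,0,0],[0,0,0,0],[0,0,0,0],[0,0,0,0],[0,0,-0.02,0],[0,0,-0.03,0],[0,0,-0.03,0]]' 0.06
python3 -m handwheel '[[0,-0.045,0,0],[0,-0.045,0,0],[0,-0.045,0,0],[0,-0.045,0,0],[0,-0.045,0,0],[0,-0.045,0,0],[0,-0.045,0,0],[0,-0.033,0,0],[0,0,0,0],[0,0,0,0]]'
python3 - <<'E'
from h import *
s=r.sense();cv2.imwrite('pics/w2.png',pic('wrist'));print(s['tool_pos'],s['tcp_rot'],wc(s['tool_pos']))
E
```

```text
time: 4.3
tool_pos: [450.5, -326.7, 201.5]
tcp_rot: [-180.0, 0.1, -27.6]
ft_force: [-1.0, 0.3, 0.2]
finger_gap: 60.0
grip_force: 0.0
time: 5.3
tool_pos: [612.1, -18.1, 200.9]
tcp_rot: [180.0, 0.0, -27.5]
ft_force: [-1.1, -0.5, -0.0]
finger_gap: 60.1
grip_force: 0.0
[612.07535887 -18.06929817 200.85073637] [ 1.7995565e+02  3.0560506e-02 -2.7483038e+01] [-1.50471745e-01  1.62334019e+02]
```

View pics/w2.png

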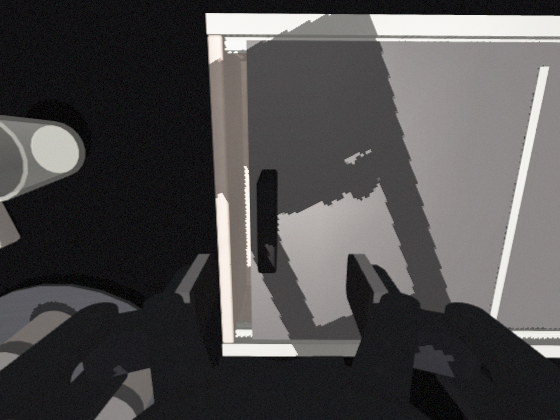

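The left fin top is at about (267,272), so chest y ≈ 171 (14 mm ajar). I'll grip it and slide it 141 mm.

```bash
python3 -m handwheel '[[0,-0.009,0.01,0],[0,0,0.033,0],[0,0,0.033,0],[0,0,0,0]]'
python3 -m handwheel '[[0,0,0,0],[0,0,0,0],[0,0,0,0],[0,0,0,0],[0,0,0,0],[0,0,0,0]]' 0 30
python3 -m handwheel '[[0,0.01,0,0],[0,0.02,0,0],[0,0.02,0,0],[0,0.02,0,0],[0,0.02,0,0],[0,0.02,0,0],[0,0.02,0,0],[0,0.013,0,0],[0,0,0,0],[0,0,0,0]]'
python3 - <<'E'
from h import *
print(wc(r.sense()['tool_pos']))
E
```

```text
time: 5.75
tool_pos: [612.0, -10.7, 118.8]
tcp_rot: [179.8, 0.5, -27.7]
ft_force: [0.0, -0.1, -0.8]
finger_gap: 59.9
grip_force: 0.0
time: 6.35
tool_pos: [617.8, -10.5, 127.7]
tcp_rot: [-179.9, -0.2, -27.6]
ft_force: [-0.4, -1.2, 5.8]
finger_gap: 11.4
grip_force: 33.9
time: 7.35
tool_pos: [552.5, -134.2, 127.7]
tcp_rot: [-179.6, -0.2, -27.5]
ft_force: [5.5, 16.5, 7.3]
finger_gap: 11.3
grip_force: 35.1
[ 0.87344779 31.85274706]
```

```bash
python3 -m handwheel '[[0,-0.002,0,0],[0,0,0,0],[0,0,0,0],[0,0,-0.03,0],[0,0,-0.035,0],[0,0,-0.035,0],[0,0,0,0]]' 0.0854
python3 - <<'E'
from h import *
im=pic('top');cv2.imwrite('pics/t1.png',im)
for o in objs(im):
    rad=np.degrees(np.arctan2(o[2]-317,o[1]-502));print('radial',round(rad,1))
    for yw in(rad-90,rad+90): go(o[1:3],215,yw)
E
```

```text
time: 8.05
tool_pos: [553.8, -136.7, 231.7]
tcp_rot: [-179.9, -0.5, -27.6]
ft_force: [1.2, -0.3, -0.4]
finger_gap: 85.2
grip_force: 0.0
box [423.6 299.4  80.   56.6  56.3 252.5] [204.6 279.6]
jar [457.6 391.1  55.9  55.   89.6 204.3] [168. 266.]
jar [499.  234.6  58.1  55.5  89.5 207.6] [230.5 249. ]
jar [581.3 287.4  57.2  56.2   0.7 193.7] [210. 217.]
radial -167.3
turn -130.3 then shift mm [453.4 -30.3  13.8] | j6 at end 23 pos [ 552.8 -136.3  228.8] yaw -27.6 rp [-180.    -0.3] t 8.1 gap 85.6
turn 49.7 then shift mm [-453.4   30.3   13.8] | j6 at end -157 pos [ 552.8 -136.3  228.8] yaw -27.6 rp [-180.    -0.3] t 8.1 gap 85.6
radial 120.9
turn -58.5 then shift mm [ 189.2 -501.5   13.8] | j6 at end 100 pos [ 552.8 -136.3  228.8] yaw -27.6 rp [-180.    -0.3] t 8.1 gap 85.6
turn 121.5 then shift mm [-189.2  501.5   13.8] | j6 at end -80 pos [ 552.8 -136.3  228.8] yaw -27.6 rp [-180.    -0.3] t 8.1 gap 85.6
radial -92.1
turn 154.5 then shift mm [ 67.1 368.7  13.8] | j6 at end -63 pos [ 552.8 -136.3  228.8] yaw -27.6 rp [-180.    -0.3] t 8.1 gap 85.6
turn -25.5 then shift mm [ -67.1 -368.7   13.8] | j6 at end 117 pos [ 552.8 -136.3  228.8] yaw -27.6 rp [-180.    -0.3] t 8.1 gap 85.6
radial -20.4
turn 82.9 then shift mm [-407.1  121.3   13.8] | j6 at end -133 pos [ 552.8 -136.3  228.8] yaw -27.6 rp [-180.    -0.3] t 8.1 gap 85.6
turn -97.1 then shift mm [ 407.1 -121.3   13.8] | j6 at end 47 pos [ 552.8 -136.3  228.8] yaw -27.6 rp [-180.    -0.3] t 8.1 gap 85.6
```

```bash
python3 -m handwheel '[[-0.022,-0.03,0,0],[-0.022,-0.03,0,0],[-0.022,-0.03,0,0],[-0.022,-0.03,0,0],[-0.022,-0.03,0,0],[-0.022,-0.03,0,0],[-0.022,-0.031,0,0],[-0.022,-0.031,0,0],[-0.022,-0.031,0,0],[-0.022,-0.031,0,0]]'
python3 -m handwheel '[[0,0,0.03,0],[0,0,0.03,0],[0,0,0.03,0],[0,0,0,0],[0,0,0,0]]'
python3 - <<'E'
from h import *
go((499,234.6),55,YAW)
E
```

```text
time: 9.1
tool_pos: [495.7, 236.9, 223.6]
tcp_rot: [179.9, 0.1, -27.6]
ft_force: [0.5, 0.3, 0.4]
finger_gap: 85.4
grip_force: 0.0
time: 9.6
tool_pos: [495.8, 235.4, 134.3]
tcp_rot: [179.9, 0.1, -27.6]
ft_force: [0.6, -0.1, 1.7]
finger_gap: 85.8
grip_force: 0.0
turn 0.0 then shift mm [ 3.2 -0.8 79.3] | j6 at end 143 pos [495.8 235.4 134.3] yaw -27.6 rp [1.799e+02 1.000e-01] t 9.6 gap 85.8
```

```bash
python3 -m handwheel '[[0.003,-0.001,0.02,0],[0,0,0.02,0],[0,0,0.02,0],[0,0,0.019,0],[0,0,0,0],[0,0,0,0]]'
python3 -m handwheel '[[0,0,0,0],[0,0,0,0],[0,0,0,0],[0,0,0,0],[0,0,0,0],[0,0,0,0]]' 0.04 50
python3 -m handwheel '[[0,0,-0.02,0],[0,0,-0.03,0],[0,0,-0.05,0],[0,0,-0.05,0],[0,0,-0.03,0],[0,0,0,0],[0,0,0,0]]'
python3 - <<'E'
from h import *
go(cw(72,122),230,YAW)
E
```

```text
time: 10.2
tool_pos: [500.8, 235.7, 58.0]
tcp_rot: [-179.9, -0.1, -27.6]
ft_force: [0.2, 0.2, 0.5]
finger_gap: 85.7
grip_force: 0.0
time: 10.8
tool_pos: [501.5, 235.8, 58.6]
tcp_rot: [-179.9, -0.2, -27.6]
ft_force: [-0.1, -1.8, 5.9]
finger_gap: 58.6
grip_force: 53.7
time: 11.5
tool_pos: [500.2, 235.6, 237.2]
tcp_rot: [-179.9, -0.1, -27.6]
ft_force: [0.1, 0.2, -3.3]
finger_gap: 58.9
grip_force: 54.6
turn 0.0 then shift mm [288.8 213.3   7.2] | j6 at end 110 pos [500.2 235.6 237.2] yaw -27.6 rp [-1.799e+02 -1.000e-01] t 11.5 gap 58.9
```

```bash
python3 -m handwheel '[[0.036,0.027,0,0],[0.036,0.027,0,0],[0.036,0.027,0,0],[0.036,0.027,0,0],[0.036,0.027,0,0],[0.036,0.026,0,0],[0.036,0.026,0,0],[0.037,0.026,0,0],[0,0,0,0],[0,0,0,0]]'
python3 - <<'E'
from h import *
go(cw(72,122),44,YAW);print(wc(r.sense()['tool_pos']))
s=r.sense();cv2.imwrite('pics/w3.png',pic('wrist'));print(s['tool_pos'],s['tcp_rot'])
E
```

```text
time: 12.5
tool_pos: [656.2, -87.9, 232.6]
tcp_rot: [179.9, 0.3, -27.7]
ft_force: [-0.6, 0.0, -1.9]
finger_gap: 58.9
grip_force: 54.9
turn -0.1 then shift mm [  0.7  -1.1 188.6] | j6 at end 110 pos [656.2 -87.9 232.6] yaw -27.7 rp [179.9   0.3] t 12.5 gap 58.9
[ 71.31623898 120.87237495]
[656.20039831 -87.92299945 232.62786179] [179.93119306   0.31373471 -27.68426466]
```

View pics/w3.png

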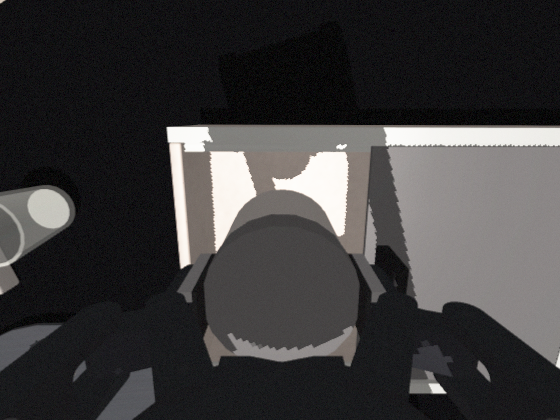

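The jar is held upright over the open left bay, with door edge at about column 370. Lowering it.

```bash
python3 -m handwheel '[[0,-0.001,0.04,0],[0,0,0.04,0],[0,0,0.035,0],[0,0,0.03,0],[0,0,0.02,0],[0,0,0.015,0],[0,0,0.008,0],[0,0,0,0],[0,0,0,0]]'
python3 - <<'E'
from h import *
go(cw(72,122),43,YAW);print(r.sense()['ft_force'])
E
```

```text
time: 13.45
tool_pos: [658.7, -86.0, 49.5]
tcp_rot: [-180.0, -0.1, -27.5]
ft_force: [1.0, -0.4, -2.5]
finger_gap: 58.7
grip_force: 54.9
turn 0.1 then shift mm [-0.6  1.8  6.5] | j6 at end 110 pos [658.7 -86.   49.5] yaw -27.5 rp [-1.8e+02 -1.0e-01] t 13.4 gap 58.7
[ 0.98264911 -0.35712849 -2.52057634]
```

```bash
python3 -m handwheel '[[0,0,0.004,0],[0,0,0.002,0],[0,0,0,0],[0,0,0,0]]'
python3 -m handwheel '[[0,0,0,0],[0,0,0,0],[0,0,0,0],[0,0,-0.02,0],[0,0,-0.03,0],[0,0,-0.05,0],[0,0,-0.05,0],[0,0,-0.035,0],[0,0,0,0]]' 0.0854
python3 - <<'E'
from h import *
im=pic('top')
for o in objs(im):
    go(o[1:3],229,YAW)
im=pic('top');cv2.imwrite('pics/t2.png',im)
E
```

```text
time: 13.85
tool_pos: [658.2, -86.3, 42.7]
tcp_rot: [-180.0, -0.0, -27.6]
ft_force: [0.1, 0.4, -1.6]
finger_gap: 58.7
grip_force: 55.0
time: 14.75
tool_pos: [661.5, -86.8, 236.2]
tcp_rot: [-179.8, -0.7, -27.6]
ft_force: [-0.3, -0.6, 0.2]
finger_gap: 85.5
grip_force: 0.0
box [424.  298.8  79.5  56.7  56.3 252.5] [204.9 279.4]
jar [456.4 391.1  57.9  55.6   1.5 202.4] [168.  266.5]
jar [581.3 287.5  57.2  56.3   0.7 192. ] [210. 217.]
turn 0.0 then shift mm [-387.8 -232.2    3.2] | j6 at end 153 pos [660.1 -86.6 232.2] yaw -27.6 rp [-179.9   -0.4] t 14.8 gap 85.8
turn 0.0 then shift mm [-401.9 -329.     3.2] | j6 at end 158 pos [660.1 -86.6 232.2] yaw -27.6 rp [-179.9   -0.4] t 14.8 gap 85.8
turn 0.0 then shift mm [-243.2 -295.     3.2] | j6 at end 144 pos [660.1 -86.6 232.2] yaw -27.6 rp [-179.9   -0.4] t 14.8 gap 85.8
```

```bash
python3 -m handwheel '[[-0.03,-0.037,0,0],[-0.03,-0.037,0,0],[-0.03,-0.037,0,0],[-0.03,-0.037,0,0],[-0.03,-0.037,0,0],[-0.03,-0.037,0,0],[-0.031,-0.037,0,0],[-0.032,-0.036,0,0],[0,0,0.04,0],[0,0,0.04,0]]'
python3 -m handwheel '[[0,0,0,0],[0,0,0,0]]'
python3 - <<'E'
from h import *
go((581.5,287.5),57,YAW)
E
```

```text
time: 15.85
tool_pos: [578.1, 289.9, 145.5]
tcp_rot: [-180.0, -0.0, -27.4]
ft_force: [-0.7, -0.6, -1.1]
finger_gap: 85.2
grip_force: 0.0
time: 16.05
tool_pos: [577.4, 287.0, 145.2]
tcp_rot: [179.8, 0.2, -27.6]
ft_force: [0.6, -0.4, 0.5]
finger_gap: 85.4
grip_force: 0.0
turn 0.0 then shift mm [ 3.4 -2.3 88.2] | j6 at end 144 pos [577.4 287.  145.2] yaw -27.6 rp [179.8   0.2] t 16.1 gap 85.4
```

```bash
python3 -m handwheel '[[0.003,-0.002,0.02,0],[0,0,0.025,0],[0,0,0.025,0],[0,0,0.018,0],[0,0,0,0],[0,0,0,0]]'
python3 -m handwheel '[[0,0,0,0],[0,0,0,0],[0,0,0,0],[0,0,0,0],[0,0,0,0],[0,0,0,0]]' 0.04 50
python3 -m handwheel '[[0,0,-0.02,0],[0,0,-0.03,0],[0,0,-0.05,0],[0,0,-0.05,0],[0,0,-0.03,0],[0,0,0,0],[0,0,0,0]]'
python3 - <<'E'
from h import *
go(cw(-1,122),230,YAW)
E
```

```text
time: 16.65
tool_pos: [583.4, 288.2, 60.7]
tcp_rot: [-179.9, -0.0, -27.6]
ft_force: [-0.5, 0.4, 1.0]
finger_gap: 85.4
grip_force: 0.0
time: 17.25
tool_pos: [584.2, 288.8, 61.8]
tcp_rot: [-179.8, -0.1, -27.6]
ft_force: [0.1, 0.6, 6.4]
finger_gap: 58.5
grip_force: 54.3
time: 17.95
tool_pos: [582.9, 288.4, 240.2]
tcp_rot: [-179.9, -0.1, -27.6]
ft_force: [0.8, -0.5, -4.3]
finger_gap: 58.5
grip_force: 54.7
turn 0.0 then shift mm [166.9 298.4  10.2] | j6 at end 112 pos [582.9 288.4 240.2] yaw -27.6 rp [-1.799e+02 -1.000e-01] t 17.9 gap 58.5
```

```bash
python3 -m handwheel '[[0.021,0.037,0,0],[0.021,0.037,0,0],[0.021,0.037,0,0],[0.021,0.037,0,0],[0.021,0.037,0,0],[0.021,0.037,0,0],[0.021,0.038,0,0],[0.02,0.038,0,0],[0,0,0,0],[0,0,0,0]]'
python3 - <<'E'
from h import *
go(cw(-1,122),52,YAW)
im=pic('top');cv2.imwrite('pics/t3.png',im)
E
```

```text
time: 18.95
tool_pos: [591.5, -54.0, 236.6]
tcp_rot: [179.9, 0.2, -27.7]
ft_force: [0.6, 0.5, -1.8]
finger_gap: 58.8
grip_force: 55.1
turn -0.1 then shift mm [  0.8  -1.1 184.6] | j6 at end 112 pos [591.5 -54.  236.6] yaw -27.7 rp [179.9   0.2] t 18.9 gap 58.8
```

```bash
python3 -m handwheel '[[0,-0.001,0.04,0],[0,0,0.04,0],[0,0,0.035,0],[0,0,0.03,0],[0,0,0.02,0],[0,0,0.015,0],[0,0,0.005,0],[0,0,0,0],[0,0,0,0]]'
python3 - <<'E'
from h import *
go(cw(-1,122),46,YAW);print(r.sense()['ft_force'])
E
```

```text
time: 19.9
tool_pos: [594.2, -52.2, 55.6]
tcp_rot: [-180.0, -0.1, -27.5]
ft_force: [0.4, 1.0, -2.1]
finger_gap: 58.8
grip_force: 55.2
turn 0.1 then shift mm [-0.8  1.8  9.6] | j6 at end 112 pos [594.2 -52.2  55.6] yaw -27.5 rp [-1.8e+02 -1.0e-01] t 19.9 gap 58.8
[ 0.37696181  0.9815238  -2.10892956]
```

```bash
python3 -m handwheel '[[0,0,0.005,0],[0,0,0.003,0],[0,0,0.001,0],[0,0,0,0],[0,0,0,0]]'
python3 -m handwheel '[[0,0,0,0],[0,0,0,0],[0,0,0,0],[0,0,-0.02,0],[0,0,-0.03,0],[0,0,-0.05,0],[0,0,-0.05,0],[0,0,-0.035,0],[0,0,0,0]]' 0.0854
python3 - <<'E'
from h import *
im=pic('top')
for o in objs(im):
    go(o[1:3],229,31)
im=pic('top');cv2.imwrite('pics/t2.png',im)
E
```

```text
time: 20.4
tool_pos: [593.5, -52.4, 45.8]
tcp_rot: [-180.0, -0.0, -27.6]
ft_force: [-2.1, -0.3, 3.1]
finger_gap: 58.6
grip_force: 55.3
time: 21.3
tool_pos: [596.7, -53.0, 238.2]
tcp_rot: [-179.8, -0.7, -27.6]
ft_force: [-0.3, 0.6, 0.7]
finger_gap: 85.5
grip_force: 0.0
box [424.7 295.8  80.1  56.5  57.9 252.6] [206.  279.1]
jar [453.9 388.5  57.8  55.6   1.5 205.6] [169.  267.5]
turn -58.6 then shift mm [  33.3 -386.7    5.5] | j6 at end 94 pos [595.4 -52.8 234.5] yaw -27.6 rp [-179.9   -0.4] t 21.4 gap 85.1
turn -58.6 then shift mm [ 106.  -451.2    5.5] | j6 at end 100 pos [595.4 -52.8 234.5] yaw -27.6 rp [-179.9   -0.4] t 21.4 gap 85.1
```

```bash
python3 -m handwheel '[[0,0,0,-8.4],[0,0,0,-8.4],[0,0,0,-8.4],[0,0,0,-8.4],[0,0,0,-8.4],[0,0,0,-8.3],[0,0,0,-8.3]]'
python3 -m handwheel '[[0.011,-0.045,0,0],[0.011,-0.045,0,0],[0.011,-0.045,0,0],[0.011,-0.045,0,0],[0.011,-0.045,0,0],[0.011,-0.045,0,0],[0.01,-0.045,0,0],[0.01,-0.045,0,0],[0.01,-0.045,0,0],[0.01,-0.046,0,0]]'
python3 -m handwheel '[[0,0,0.04,0],[0,0,0.04,0],[0,0,0,0],[0,0,0,0]]'
python3 - <<'E'
from h import *
for o in objs():go(o[1:3],57,31)
E
```

```text
time: 22.1
tool_pos: [592.0, -52.2, 227.5]
tcp_rot: [-179.8, 0.2, 31.4]
ft_force: [0.9, 0.1, -0.9]
finger_gap: 85.5
grip_force: 0.0
time: 23.1
tool_pos: [449.7, 389.6, 227.6]
tcp_rot: [180.0, 0.2, 31.0]
ft_force: [0.8, 0.4, -0.2]
finger_gap: 85.4
grip_force: 0.0
time: 23.5
tool_pos: [450.2, 387.6, 148.4]
tcp_rot: [180.0, 0.3, 31.0]
ft_force: [0.5, -0.7, 0.5]
finger_gap: 85.3
grip_force: 0.0
box [424.8 295.7  79.8  56.   58.  253. ] [206.1 279.1]
jar [432.2 402.  128.2  11.5  33.9 210.8] [163.5 276.3]
turn 0.0 then shift mm [-70.8  65.6  93.8] | j6 at end 94 pos [451.6 388.4 150.8] yaw 31.0 rp [180.   0.] t 23.6 gap 85.3
turn 0.0 then shift mm [ -9.6 -21.7  93.8] | j6 at end 102 pos [451.6 388.4 150.8] yaw 31.0 rp [180.   0.] t 23.6 gap 85.3
```

```bash
python3 -m handwheel '[[0.002,0.001,0.02,0],[0,0,0.025,0],[0,0,0.025,0],[0,0,0.018,0],[0,0,0.002,0],[0,0,0,0],[0,0,0,0]]'
python3 -m handwheel '[[0,0,0,0],[0,0,0,0],[0,0,0,0],[0,0,0,0],[0,0,0,0],[0,0,0,0]]' 0.04 50
python3 -m handwheel '[[0,0,-0.02,0],[0,0,-0.03,0],[0,0,-0.05,0],[0,0,-0.05,0],[0,0,-0.03,0],[0,0,0,0],[0,0,0,0]]'
python3 - <<'E'
from h import *
go(cw(-73,122),230,YAW)
E
```

```text
time: 24.25
tool_pos: [455.3, 389.8, 63.0]
tcp_rot: [-180.0, -0.2, 31.0]
ft_force: [-0.7, 0.2, 0.2]
finger_gap: 85.3
grip_force: 0.0
time: 24.85
tool_pos: [454.8, 389.7, 62.1]
tcp_rot: [-180.0, -0.2, 31.0]
ft_force: [0.6, -0.3, 6.4]
finger_gap: 58.4
grip_force: 53.9
time: 25.55
tool_pos: [454.0, 389.1, 240.9]
tcp_rot: [-180.0, -0.1, 31.0]
ft_force: [0.2, -0.1, -2.5]
finger_gap: 58.3
grip_force: 54.2
turn 58.6 then shift mm [255.9 327.9  10.9] | j6 at end 115 pos [454.  389.1 240.9] yaw 31.0 rp [-1.8e+02 -1.0e-01] t 25.6 gap 58.3
```

```bash
python3 -m handwheel '[[-0.016,0.043,0,0],[-0.016,0.043,0,0],[-0.016,0.043,0,0],[-0.016,0.043,0,0],[-0.016,0.043,0,0],[-0.016,0.043,0,0],[-0.016,0.043,0,0],[-0.017,0.044,0,0],[-0.017,0.044,0,0]]'
python3 -m handwheel '[[0,0,0,8.4],[0,0,0,8.4],[0,0,0,8.4],[0,0,0,8.4],[0,0,0,8.4],[0,0,0,8.3],[0,0,0,8.3],[0,0,0,0],[0,0,0,0]]'
python3 - <<'E'
from h import *
go(cw(-73,122),46,YAW)
im=pic('top');cv2.imwrite('pics/t3.png',im)
s=r.sense();cv2.imwrite('pics/w4.png',pic('wrist'))
E
```

```text
time: 26.45
tool_pos: [527.8, -21.4, 237.5]
tcp_rot: [-179.8, 0.2, 31.0]
ft_force: [0.5, -0.1, -1.6]
finger_gap: 58.7
grip_force: 54.5
time: 27.35
tool_pos: [528.3, -19.6, 238.4]
tcp_rot: [179.9, 0.2, -27.3]
ft_force: [-0.1, -0.3, -1.8]
finger_gap: 58.5
grip_force: 54.5
turn 0.3 then shift mm [  0.7   0.2 192.4] | j6 at end 115 pos [528.3 -19.6 238.4] yaw -27.3 rp [179.9   0.2] t 27.4 gap 58.5
```

View pics/w4.png

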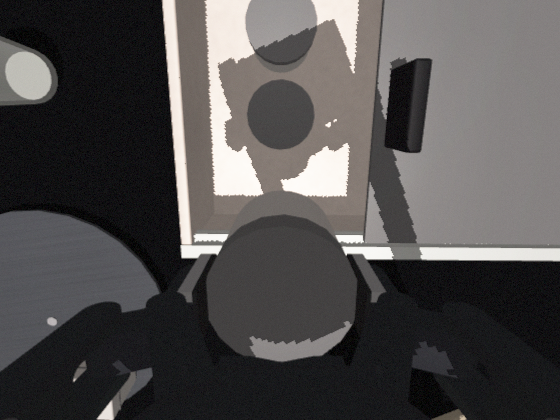

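Two jars stand in line in the bay, lids at (282,20) and (281,115). The third hangs centred above the front space.

```bash
python3 -m handwheel '[[0,0,0.04,0],[0,0,0.04,0],[0,0,0.035,0],[0,0,0.03,0],[0,0,0.02,0],[0,0,0.015,0],[0,0,0.005,0],[0,0,0,0],[0,0,0,0]]'
python3 - <<'E'
from h import *
go(cw(-73,122),46,YAW);print(r.sense()['ft_force'])
E
```

```text
time: 28.35
tool_pos: [530.3, -19.9, 56.6]
tcp_rot: [-180.0, -0.1, -27.5]
ft_force: [1.0, 0.3, -1.9]
finger_gap: 58.6
grip_force: 54.6
turn 0.1 then shift mm [-1.2  0.8 10.6] | j6 at end 115 pos [530.3 -19.9  56.6] yaw -27.5 rp [-1.8e+02 -1.0e-01] t 28.4 gap 58.6
[ 1.00125294  0.29715694 -1.85058603]
```

Lower, release, rise, then move over the left door's handle at (0, 31).

```bash
python3 -m handwheel '[[0,0,0.006,0],[0,0,0.003,0],[0,0,0.001,0],[0,0,0,0],[0,0,0,0]]'
python3 -m handwheel '[[0,0,0,0],[0,0,0,0],[0,0,0,0],[0,0,-0.02,0],[0,0,-0.03,0],[0,0,-0.05,0],[0,0,-0.05,0],[0,0,-0.01,0],[0,0,0,0]]' 0.0854
python3 - <<'E'
from h import *
go(cw(1,31),200,YAW)
E
```

```text
time: 28.85
tool_pos: [529.6, -19.8, 46.2]
tcp_rot: [-180.0, -0.0, -27.5]
ft_force: [-3.2, 0.4, 4.8]
finger_gap: 58.8
grip_force: 55.4
time: 29.75
tool_pos: [531.2, -20.0, 208.5]
tcp_rot: [-179.9, -0.3, -27.6]
ft_force: [0.4, 0.4, -0.8]
finger_gap: 85.4
grip_force: 0.0
turn 0.0 then shift mm [72.  92.2  8.5] | j6 at end 104 pos [531.2 -20.  208.5] yaw -27.6 rp [-179.9   -0.3] t 29.8 gap 85.4
```

```bash
python3 -m handwheel '[[0.036,0.046,0,0],[0.036,0.046,0,0],[0,0,0,0],[0,0,0,0]]' 0.06
python3 - <<'E'
from h import *
im=pic('wrist');s=r.sense()
cv2.imwrite('pics/w5.png',im);go(cw(1,31),124,YAW)
E
```

```text
time: 30.15
tool_pos: [546.2, -118.8, 202.5]
tcp_rot: [180.0, 0.2, -27.7]
ft_force: [-0.4, 1.0, -1.2]
finger_gap: 59.6
grip_force: 0.0
turn -0.0 then shift mm [13.2 12.5 78.9] | j6 at end 104 pos [ 546.3 -117.8  202.9] yaw -27.6 rp [180.    0.2] t 30.2 gap 60.0
```

View pics/w5.png

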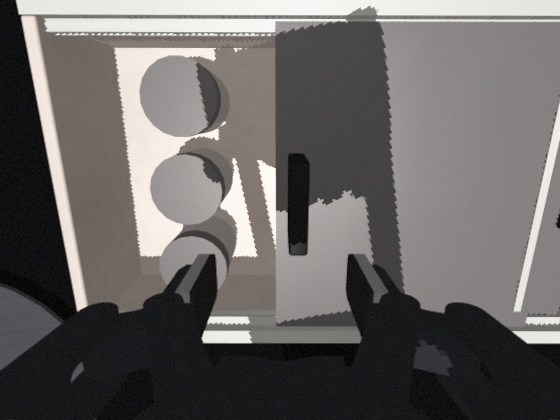

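All three jars stand upright in the left bay. The left fin is at (299,250), 12 mm to the tool's right as computed, so I'll grip it and shut the door.

```bash
python3 -m handwheel '[[0.012,0.012,0.01,0],[0,0,0.033,0],[0,0,0.032,0],[0,0,0,0],[0,0,0,0]]'
python3 -m handwheel '[[0,0,0,0],[0,0,0,0],[0,0,0,0],[0,0,0,0],[0,0,0,0],[0,0,0,0]]' 0 30
python3 -m handwheel '[[0,-0.01,0,0],[0,-0.02,0,0],[0,-0.02,0,0],[0,-0.02,0,0],[0,-0.02,0,0],[0,-0.02,0,0],[0,-0.02,0,0],[0,-0.02,0,0],[0,-0.006,0,0],[0,0,0,0]]'
python3 -m handwheel '[[0,0,0,0],[0,0,0,0]]'
python3 - <<'E'
from h import *
print(wc(r.sense()['tool_pos']))
E
```

```text
time: 30.7
tool_pos: [551.8, -133.5, 129.5]
tcp_rot: [180.0, 0.1, -27.5]
ft_force: [0.2, -0.1, 0.9]
finger_gap: 60.1
grip_force: 0.0
time: 31.3
tool_pos: [553.4, -134.5, 131.9]
tcp_rot: [-180.0, -0.1, -27.6]
ft_force: [-1.1, 0.3, 6.1]
finger_gap: 11.6
grip_force: 33.3
time: 32.3
tool_pos: [625.7, 2.5, 131.9]
tcp_rot: [179.9, -0.2, -27.6]
ft_force: [-1.2, -6.9, 5.8]
finger_gap: 11.8
grip_force: 33.4
time: 32.5
tool_pos: [625.8, 2.6, 131.9]
tcp_rot: [180.0, -0.2, -27.6]
ft_force: [-0.1, -5.9, 4.9]
finger_gap: 11.0
grip_force: 33.2
[  2.41102426 186.95091615]
```

```bash
python3 -m handwheel '[[0,0.001,0,0],[0,0,0,0],[0,0,0,0],[0,0,-0.02,0],[0,0,-0.025,0],[0,0,-0.025,0],[0,0,0,0]]' 0.06
python3 -m handwheel '[[0,0.046,0,0],[0,0.046,0,0],[0,0.046,0,0],[0,0.046,0,0],[0,0.046,0,0],[0,0.046,0,0],[0,0.046,0,0],[0,0.047,0,0],[0,0,0,0],[0,0,0,0]]'
python3 - <<'E'
from h import *
go(cw(1,-183.5),125,YAW)
objs()
E
```

```text
time: 33.2
tool_pos: [626.5, 3.3, 205.0]
tcp_rot: [-179.8, -0.4, -27.5]
ft_force: [-0.6, 0.1, 0.2]
finger_gap: 59.9
grip_force: 0.0
time: 34.2
tool_pos: [452.7, -324.4, 199.3]
tcp_rot: [-180.0, 0.1, -27.7]
ft_force: [0.8, 1.2, -0.5]
finger_gap: 59.9
grip_force: 0.0
turn -0.1 then shift mm [ 0.5  0.5 74.3] | j6 at end 82 pos [ 452.7 -324.4  199.3] yaw -27.7 rp [-1.8e+02  1.0e-01] t 34.2 gap 59.9
box [424.8 295.4  80.   56.5  58.4 252.7] [206.2 279.1]
```

```bash
python3 -m handwheel '[[0,0,0.01,0],[0,0,0.033,0],[0,0,0.03,0],[0,0,0,0],[0,0,0,0]]'
python3 -m handwheel '[[0,0,0,0],[0,0,0,0],[0,0,0,0],[0,0,0,0],[0,0,0,0],[0,0,0,0]]' 0 30
python3 -m handwheel '[[0,-0.01,0,0],[0,-0.02,0,0],[0,-0.02,0,0],[0,-0.02,0,0],[0,-0.02,0,0],[0,-0.02,0,0],[0,-0.02,0,0],[0,-0.02,0,0],[0,-0.007,0,0],[0,0,0,0]]'
python3 -m handwheel '[[0,0.001,0,0],[0,0,0,0],[0,0,0,0],[0,0,0,0],[0,0,-0.03,0],[0,0,-0.035,0],[0,0,-0.035,0],[0,0,0,0],[0,0,0,0]]' 0.0854
python3 - <<'E'
from h import *
im=pic('top');cv2.imwrite('pics/t5.png',im)
print(wc(r.sense()['tool_pos']))
for o in objs(im):
  b=o[5]
  for y in(b,b-180): go(o[1:3],229,y)
E
```

```text
time: 34.75
tool_pos: [453.6, -322.5, 126.7]
tcp_rot: [-180.0, 0.1, -27.5]
ft_force: [-0.3, -0.4, 0.5]
finger_gap: 60.1
grip_force: 0.0
time: 35.35
tool_pos: [454.2, -324.6, 128.8]
tcp_rot: [180.0, -0.1, -27.6]
ft_force: [0.1, 1.7, 6.3]
finger_gap: 11.8
grip_force: 33.8
time: 36.35
tool_pos: [526.3, -188.1, 128.8]
tcp_rot: [179.7, -0.2, -27.6]
ft_force: [-4.6, -14.7, 5.0]
finger_gap: 11.5
grip_force: 33.9
time: 37.25
tool_pos: [526.4, -185.8, 228.4]
tcp_rot: [-180.0, -0.1, -27.5]
ft_force: [-0.7, -0.4, -0.9]
finger_gap: 85.5
grip_force: 0.0
[  0.71289139 -26.095719  ]
box [424.8 295.4  80.   56.5  58.4 252.6] [206.2 279.1]
turn -86.0 then shift mm [ 356.9 -337.6   -2.2] | j6 at end 66 pos [ 525.5 -185.5  226.8] yaw -27.5 rp [-180.    0.] t 37.3 gap 85.5
turn 94.0 then shift mm [-356.9  337.6   -2.2] | j6 at end -114 pos [ 525.5 -185.5  226.8] yaw -27.5 rp [-180.    0.] t 37.3 gap 85.5
```

```bash
python3 -m handwheel '[[0,0,0,-8.5],[0,0,0,-8.5],[0,0,0,-8.5],[0,0,0,-8.5],[0,0,0,-8.5],[0,0,0,-8.5],[0,0,0,-8.5],[0,0,0,-8.5],[0,0,0,-9e-1],[0,0,0,-8.5]]'
python3 -m handwheel '[[0,0,0,-8.5],[0.03,-0.028,0,0],[0.03,-0.028,0,0],[0.03,-0.028,0,0],[0.03,-0.028,0,0],[0.03,-0.028,0,0],[0.03,-0.028,0,0],[0.03,-0.028,0,0],[0.03,-0.028,0,0],[0.03,-0.028,0,0]]'
python3 -m handwheel '[[0.03,-0.028,0,0],[0.028,-0.029,0,0],[0.028,-0.029,0,0],[0,0,0.04,0],[0,0,0.04,0],[0,0,0,0],[0,0,0,0]]'
python3 - <<'E'
from h import *
go((424.8,295.4),54,58.4)
E
```

```text
time: 38.3
tool_pos: [525.0, -185.3, 225.6]
tcp_rot: [-179.9, 0.0, 49.7]
ft_force: [0.3, 0.7, 0.2]
finger_gap: 85.2
grip_force: 0.0
time: 39.3
tool_pos: [451.7, 177.9, 226.2]
tcp_rot: [-179.9, 0.1, 58.1]
ft_force: [0.5, 0.3, 0.2]
finger_gap: 85.3
grip_force: 0.0
time: 40.0
tool_pos: [423.8, 294.2, 146.5]
tcp_rot: [-179.9, 0.2, 58.2]
ft_force: [-0.1, 0.1, 0.7]
finger_gap: 85.3
grip_force: 0.0
turn -0.2 then shift mm [ 1.5  0.2 92.5] | j6 at end 66 pos [423.8 294.2 146.5] yaw 58.2 rp [-179.9    0.2] t 40.0 gap 85.3
```

```bash
python3 -m handwheel '[[0.001,0,0.02,0],[0,0,0.025,0],[0,0,0.025,0],[0,0,0.02,0],[0,0,0.004,0],[0,0,0,0],[0,0,0,0]]'
python3 -m handwheel '[[0,0,0,0],[0,0,0,0],[0,0,0,0],[0,0,0,0],[0,0,0,0],[0,0,0,0]]' 0.04 50
python3 -m handwheel '[[0,0,-0.02,0],[0,0,-0.03,0],[0,0,-0.05,0],[0,0,-0.05,0],[0,0,-0.03,0],[0,0,0,0],[0,0,0,0]]'
python3 - <<'E'
from h import *
go(cw(0,-122),230,58.4);go(cw(0,-122),230,-27.6)
E
```

```text
time: 40.7
tool_pos: [427.0, 296.3, 55.7]
tcp_rot: [179.9, -0.2, 58.3]
ft_force: [0.1, -0.0, -0.5]
finger_gap: 85.3
grip_force: 0.0
time: 41.3
tool_pos: [426.3, 296.2, 54.7]
tcp_rot: [179.9, -0.1, 58.3]
ft_force: [-1.9, -0.8, 6.6]
finger_gap: 55.1
grip_force: 53.5
time: 42.0
tool_pos: [425.6, 295.8, 233.9]
tcp_rot: [180.0, -0.1, 58.3]
ft_force: [0.1, -0.4, -2.2]
finger_gap: 55.6
grip_force: 53.7
turn -0.1 then shift mm [-453.3  343.3    3.9] | j6 at end 2 pos [425.6 295.8 233.9] yaw 58.3 rp [ 1.8e+02 -1.0e-01] t 42.0 gap 55.6
turn 85.9 then shift mm [310.8 476.1   3.9] | j6 at end 88 pos [425.6 295.8 233.9] yaw 58.3 rp [ 1.8e+02 -1.0e-01] t 42.0 gap 55.6
```

```bash
python3 -m handwheel '[[-0.035,0.026,0,0],[-0.035,0.026,0,0],[-0.035,0.026,0,0],[-0.035,0.026,0,0],[-0.035,0.026,0,0],[-0.035,0.026,0,0],[-0.035,0.026,0,0],[-0.035,0.026,0,0],[-0.035,0.027,0,0],[-0.035,0.027,0,0]]'
python3 -m handwheel '[[-0.035,0.027,0,0],[-0.034,0.027,0,0],[-0.034,0.027,0,0],[0,0,0,8.5],[0,0,0,8.5],[0,0,0,8.5],[0,0,0,8.5],[0,0,0,8.5],[0,0,0,8.5],[0,0,0,8.5]]'
python3 -m handwheel '[[0,0,0,8.5],[0,0,0,8.5],[0,0,0,8.5],[0,0,0,0.9],[0,0,0,0],[0,0,0,0]]'
python3 - <<'E'
from h import *
go(cw(0,-122),230,-27.6)
cv2.imwrite('pics/w6.png',pic('wrist'))
E
```

```text
time: 43.0
tool_pos: [463.2, -141.1, 230.7]
tcp_rot: [-179.8, 0.0, 58.3]
ft_force: [0.7, -0.1, -2.0]
finger_gap: 55.5
grip_force: 53.6
time: 44.0
tool_pos: [478.3, -269.2, 230.2]
tcp_rot: [-179.8, 0.2, -1.5]
ft_force: [-0.1, 0.2, -2.0]
finger_gap: 55.1
grip_force: 53.9
time: 44.6
tool_pos: [479.1, -269.7, 232.2]
tcp_rot: [-180.0, 0.1, -27.4]
ft_force: [-0.5, -0.3, -1.9]
finger_gap: 54.9
grip_force: 53.9
turn 0.2 then shift mm [ 1.4 -0.3  2.2] | j6 at end 88 pos [ 479.1 -269.7  232.2] yaw -27.4 rp [-1.8e+02  1.0e-01] t 44.6 gap 54.9
```

View pics/w6.png

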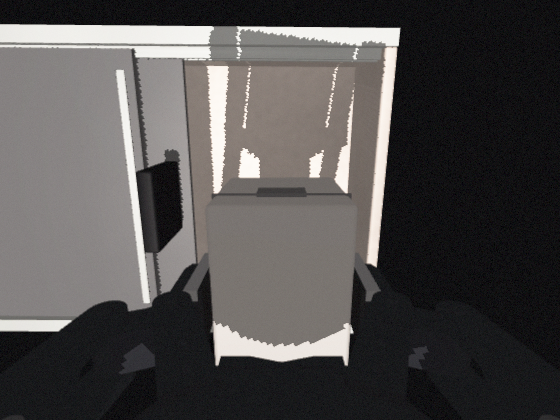

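The box is square over the open right bay, with the fin at (160,205) well clear. Lowering it.

```bash
python3 -m handwheel '[[0,0,0.04,0],[0,0,0.04,0],[0,0,0.035,0],[0,0,0.03,0],[0,0,0.02,0],[0,0,0.015,0],[0,0,0.005,0],[0,0,0,0],[0,0,0,0]]'
python3 - <<'E'
from h import *
go(cw(0,-122),38.7,-27.6);print(r.sense()['ft_force'])
E
```

```text
time: 45.55
tool_pos: [480.4, -270.6, 49.6]
tcp_rot: [180.0, -0.1, -27.5]
ft_force: [0.3, -0.9, -1.0]
finger_gap: 55.0
grip_force: 54.0
turn 0.1 then shift mm [-0.1 -0.4 10.9] | j6 at end 88 pos [ 480.4 -270.6   49.6] yaw -27.5 rp [ 1.8e+02 -1.0e-01] t 45.5 gap 55.0
[ 0.28438075 -0.89902857 -0.95228976]
```

```bash
python3 -m handwheel '[[0,0,0.006,0],[0,0,0.003,0],[0,0,0.001,0],[0,0,0,0],[0,0,0,0]]'
python3 -m handwheel '[[0,0,0,0],[0,0,0,0],[0,0,0,0],[0,0,-0.02,0],[0,0,-0.03,0],[0,0,-0.05,0],[0,0,-0.05,0],[0,0,-0.01,0],[0,0,0,0]]' 0.0854
python3 -m handwheel '[[0,-0.045,0,0],[0,-0.048,0,0],[0,0,0,0],[0,0,0,0],[0,0,0,0]]' 0.06
python3 - <<'E'
from h import *
cv2.imwrite('pics/w7.png',pic('wrist'));cv2.imwrite('pics/t7.png',pic('top'))
objs();go(cw(0,-28.5),125,-27.6)
E
```

```text
time: 46.05
tool_pos: [479.7, -270.1, 38.8]
tcp_rot: [180.0, -0.0, -27.6]
ft_force: [-2.5, 1.5, 4.8]
finger_gap: 55.2
grip_force: 54.5
time: 46.95
tool_pos: [481.2, -271.1, 201.6]
tcp_rot: [180.0, -0.4, -27.6]
ft_force: [0.3, 1.3, -0.5]
finger_gap: 85.3
grip_force: 0.0
time: 47.45
tool_pos: [521.6, -187.8, 196.6]
tcp_rot: [180.0, 0.1, -27.6]
ft_force: [0.6, 0.3, -0.2]
finger_gap: 59.8
grip_force: 0.0
turn -0.1 then shift mm [ 1.1 -2.  72.7] | j6 at end 98 pos [ 521.9 -188.5  197.7] yaw -27.7 rp [180.   0.] t 47.6 gap 59.8
```

View pics/w7.png

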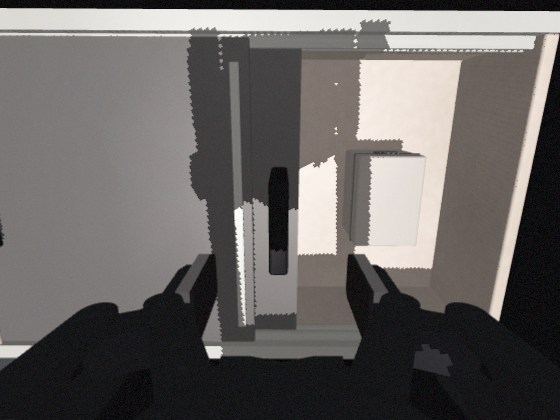

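The box stands upright on the right bay floor at (390,200), and the fin is at (279,270), between the fingers. Shutting the right door.

```bash
python3 -m handwheel '[[0,-0.002,0.01,0],[0,0,0.033,0],[0,0,0.027,0],[0,0,0,0],[0,0,0,0]]'
python3 -m handwheel '[[0,0,0,0],[0,0,0,0],[0,0,0,0],[0,0,0,0],[0,0,0,0],[0,0,0,0]]' 0 30
python3 -m handwheel '[[0,0.01,0,0],[0,0.02,0,0],[0,0.02,0,0],[0,0.02,0,0],[0,0.02,0,0],[0,0.02,0,0],[0,0.02,0,0],[0,0.02,0,0],[0,0.008,0,0],[0,0,0,0]]'
python3 -m handwheel '[[0,0,0,0],[0,0,0,0]]'
python3 - <<'E'
from h import *
print(wc(r.sense()['tool_pos']))
E
```

```text
time: 48.1
tool_pos: [522.9, -185.8, 127.9]
tcp_rot: [180.0, 0.1, -27.6]
ft_force: [0.2, -0.2, 1.1]
finger_gap: 59.8
grip_force: 0.0
time: 48.7
tool_pos: [523.9, -186.8, 129.8]
tcp_rot: [179.9, -0.1, -27.6]
ft_force: [-2.7, -3.3, 6.5]
finger_gap: 11.3
grip_force: 34.9
time: 49.7
tool_pos: [451.5, -324.0, 129.8]
tcp_rot: [-179.7, -0.0, -27.6]
ft_force: [-0.1, 13.9, 11.0]
finger_gap: 11.7
grip_force: 36.0
time: 49.9
tool_pos: [451.5, -324.0, 129.7]
tcp_rot: [-179.8, -0.0, -27.5]
ft_force: [-1.2, 12.9, 10.8]
finger_gap: 11.3
grip_force: 35.9
[  -0.68690026 -183.20810617]
```

Against the stop. Release, rise, move away and take a final look.

```bash
python3 -m handwheel '[[0,-0.001,0,0],[0,0,0,0],[0,0,0,0],[0,0,0,0],[0,0,-0.03,0],[0,0,-0.04,0],[0,0,-0.04,0],[0,0,0,0]]' 0.06
python3 -m handwheel '[[-0.02,0.04,0,0],[-0.02,0.04,0,0],[-0.02,0.04,0,0],[-0.02,0.04,0,0],[-0.02,0.04,0,0],[0,0,0,0],[0,0,0,0]]'
python3 - <<'E'
from h import *
im=pic('top');cv2.imwrite('pics/t8.png',im)
E
```

```text
time: 50.7
tool_pos: [453.3, -327.3, 245.6]
tcp_rot: [179.8, -0.6, -27.6]
ft_force: [0.4, -0.4, 1.0]
finger_gap: 60.1
grip_force: 0.0
time: 51.4
tool_pos: [268.8, -456.4, 237.8]
tcp_rot: [-180.0, 0.0, -27.7]
ft_force: [-0.3, 0.3, 0.5]
finger_gap: 60.0
grip_force: 0.0
```

View pics/t8.png

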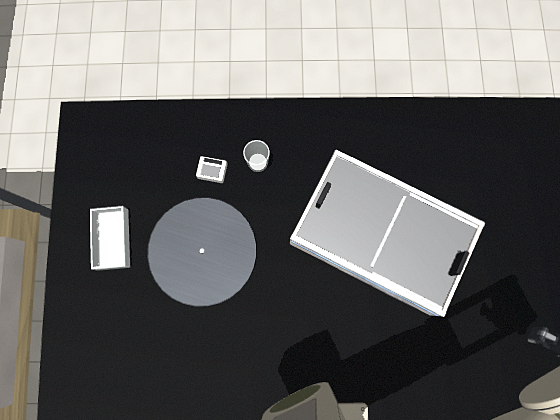

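The turntable is empty, both doors reach their end walls (fins at (323,195) and (458,263)), and the beaker, timer and tray have not moved.

```bash
python3 -c "
from bench import r
print(r.hand_in())"
```

```text
the job is handed in; nothing more can be done
None
```

I handed the job in at about 51 s: all three jars stand upright in the left bay, the one box stands upright in the right bay, both doors are shut against their stops, and the beaker, timer and tray are where they started; the hand-in returned no verdict.

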